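# Turn the display stand until the red ribbon faces front

## Robot

A 7-joint arm with a two-finger parallel gripper is mounted at the origin on a cart in front of the work surface, level with it; the furniture and walls round the work are solid. World frame = base frame: x ahead of the robot, y to its left, z up, the work surface at z = 0. Lengths are in m, angles in rad, forces in N, time in s.
With the tool pointing down it reaches from about 0.4 to 0.85 m from the base axis. Payload 6.9 kg.
Tool frame: the origin (TCP) lies between the finger pads; the fingertips stand ahead of it and the grasp point (between the pads) lies 2 mm behind it (tip_reach is the z of the fingertips in the tool frame, in m); z points along the fingers, y is the direction in which the jaws open and shut (so a half turn about z gives the same grasp; the last joint's range is limited). The gripper opens to 85 mm and grips with 20 to 120 N. Pads are 22 mm wide; open, the fingers measure 114 mm over their backs; the gripper's body (76 mm by 85 mm) begins 54 mm behind the grasp point. The pads swing forward as they close: fully open they stand 13 mm farther back than shut.
Start: joints at [1.24, 0.507, -0.238, 1.5, 0.126, 1.149, -0.155], TCP at [0.264, -0.567, 0.248] pointing down, gripper open.
Joint ranges: [-3.08, 3.08], [-0.24, 2.05], [-1.43, 1.35], [0, 2.5], [-1.52, 4.66], [0.17, 1.96], [-2.89, 2.89]. Speed limits (rad/s): [2.39, 2.39, 3.14, 3.14, 3.14, 3.14, 3.14].

## Interface

Orientations are given as a unit quaternion [w, x, y, z].
In Python, from workcell import sense, get_image, camera_model, job_done, tip_reach gives the robot as it stands. The module is installed in compiled form; this text tells all that it offers.
- The arm moves only by the tool send_rows, never from a script. Its argument "targets" is text: rows parted by semicolons, each of 5 numbers parted by spaces: the closure, from 0 (fully open) to 1 (shut), then the shift along the world's x, y, z in units of 40 mm (1.0 is 40 mm), then the turn about the world's z in units of 6 degrees (1.0 is 6 degrees). In form: fingers tx ty tz twist; .... A call has 1 to 12 rows; each row is the pose to reach, as a shift and turn from the pose measured when the call began; what a row does not reach only later rows make up. A row lasts 1/12 s, in which the tool goes at most 41.7 mm and 7.16 degrees, less where a joint would pass 70% of its speed; a pose out of reach is approached as far as the arm can. A call with a gripper value outside its range is refused whole. The fingers move at their own pace and stop on an object; the grip force is fixed at half the most. Time passes only in rows, so rows that repeat a pose let the fingers close. It gives the time, the measured TCP pose, the force and the opening at its end, in the units of the state.
- sense(): the state, without advancing time (a new reading comes with each control period).
- get_image(name): name is "scene" or "top" or "wrist"; returns the picture (400x640x3 uint8, red, green, blue); there is no depth.
- camera_model(name): a dict with "fovy" (degrees; the focal length in pixels is half the picture's height over the tangent of half this angle, whatever the lens; pixels are square), "cx", "cy" (the principal point, pixels), "D" ([k1, k2, p1, p2, k3] as OpenCV has them; the pictures are not rectified), "T" (4x4, takes a point from camera to world coordinates). Camera axes: x right, y down, z forward; pixel columns grow to the right and rows downward; lengths in m; the calibration is good to about 2 mm. A picture is of the moment at which its call begins: read the wrist's pose just before it. camera_model takes no time and is no camera call; for the wrist camera it gives the pose at the moment of the call.
- job_done(): hands the job in, once; it reports no verdict.
The state is a dict: "time": time; "q": joint angles; "joint_velocities": joint speeds; "joint_torque": joint torques, N m; "tool_pos": TCP position; "tcp_rot": TCP orientation; "ft_force": force on the tool from outside, world axes, zero at the start; "wrist_torque": the same for the moment, N m; "width": finger opening in m.
Only numpy, scipy, OpenCV 4.12 (cv2) and the standard library are available. Lean on these libraries where they do the work, as an engineer would, in place of code of your own. Each camera call takes 0.05 s, during which the arm holds its last target. There are 200 camera calls.

## Task

Gently push the turning display stand round by the pegs on its rim until the spool of red ribbon stands right at the front, in line with the brass pointer, and leave it at rest there. Push it only, without gripping; do not touch the four goods on the stand, which must ride along upright on their pads, and leave the things beside the stand as they are.

Things in the scene. Friction and masses are not known exactly. Their poses are not given: they have to be found in the camera images.
- stand_foot: Fixed dark steel foot of the display stand, a disc 224 mm across, 15 mm high, on the counter. Origin: centre of its underside, on the vertical turning axis. Its own -x axis is the front: there a flat brass arrow pointer, 35 mm wide, 7 mm high, lies on the counter and reaches 180 mm from the axis, showing beyond the platter's edge.
- platter: Light wooden turntable plate, 290 mm across, 14 mm thick, its top 30 mm above the counter. Origin: on the turning axis, centre of its underside, 16 mm above the counter. It turns about its own z axis (up), either way, without a stop, with light friction (about 1 N at the pegs), and stays where it is left.
- peg0 (a point): Top of one of the platter's eight alike upright dark wooden rim pegs, 12 mm thick (17 mm in the lowest 3 mm), tops 33 mm above the platter's top. They stand on a circle of 132 mm radius at 22.5, 67.5, 112.5 ... 337.5 degrees from the platter's own x axis; this is the one at 22.5. Turns with the platter.
- front_place (a point): Where the middle of the red spool must come: the point at the height of the platter's top, 70 mm from the turning axis on the pointer's side. It belongs to the fixed foot and does not turn.
- seat0 (a point): Centre of the dark rubber pad at 0 degrees (the platter's own x axis) on the platter's top. The four flat round pads are 74 mm across, on a circle of 70 mm radius, 90 degrees apart; they turn with the platter.
- seat1 (a point): Centre of the dark rubber pad at 90 degrees on the platter's top; turns with the platter.
- seat2 (a point): Centre of the dark rubber pad at 180 degrees on the platter's top; turns with the platter.
- seat3 (a point): Centre of the dark rubber pad at 270 degrees on the platter's top; turns with the platter.
- red_spool: Low wooden spool wound with red ribbon, 64 mm across, 22 mm high. Its origin is the centre of its underside, z up. Stands loose on one of the four dark rubber pads of the platter (which pad varies).
- green_spool: Wooden spool wound with green thread, 46 mm across, 30 mm high. Its origin is the centre of its underside, z up. Stands loose on one of the four dark rubber pads of the platter (which pad varies).
- twine_spool: Wooden spool wound with natural beige twine, 56 mm across, 52 mm high. Its origin is the centre of its underside, z up. Stands loose on one of the four dark rubber pads of the platter (which pad varies).
- gold_pot: Small white pot with a gold lid, 65 mm across, 29 mm high. Its origin is the centre of its underside, z up. Stands loose on one of the four dark rubber pads of the platter (which pad varies).
- handstamp: Bystander: rubber stamp with a turned brown handle, 30x40x69 mm, loose on the counter to the right of the stand. Origin: centre of its underside.
- bell: Bystander: pale counter bell on a black foot, 85 mm across, 59 mm high, loose on the counter to the right of the stand. Origin: centre of its underside.
- glass_jar: Bystander: small glass jar with steel lid and pink filling, 57x49x70 mm, loose on the counter to the left of the stand. Origin: centre of its underside.

How it is judged:
By the outcome, as a careful person would: the job done as asked, in the order asked, and still so for the second after the job is handed in, with the robot touching nothing.
It also fails if it takes over 67 s, if anything falls off the work surface, if the arm or the gripper's body presses on something with over 40 N, if the wrist force passes 120 N, or if a joint passes its speed limit or range.

## Working session

There is one attempt and no reset: what is moved stays moved. The work goes in short steps, Python scripts to look and compute and a tool call to move; the robot and the scene stay as the last step left them, time stands still between calls to the robot, and variables do not carry over. Pictures are saved under pics/ and viewed, about 8 in all and at most 12, crops included, and the job is handed in when it is done.

Besides the shell and the picture viewer there is one more tool, called after "Request:" by a JSON object that holds its "fn" and its "kwargs". send_rows: Moves the arm, as the interface text tells. Its arguments: {"type":"object","properties":{"targets":{"type":"string"}},"required":["targets"]}

```bash
mkdir -p pics
python3 - <<'E'
from workcell import *
import cv2
s=sense();print(s['time'],s['tool_pos'],s['tcp_rot'],s['width'],tip_reach)
for n in('scene','top'):
    cv2.imwrite(f'pics/{n}0.png',get_image(n)[:,:,::-1]);m=camera_model(n);print(n,m)
E
```

```text
0.0 [ 0.26353774 -0.5662095   0.24744082] [-8.46568432e-04  9.76358468e-01  2.16155917e-01 -2.12141636e-04] 0.08528280057431312 0.017
scene {'fovy': 42.49556395816008, 'cx': 312.4730938536155, 'cy': 199.9771547821851, 'D': array([-0.02728861,  0.        ,  0.        ,  0.        ,  0.        ]), 'T': array([[-0.38368249, -0.68826149,  0.61569787, -0.25048621],
       [-0.92345793,  0.28858082, -0.25287659,  0.47344472],
       [-0.00363338, -0.6655954 , -0.74630394,  1.03094598],
       [ 0.        ,  0.        ,  0.        ,  1.        ]])}
top {'fovy': 42.99932931857069, 'cx': 323.38653754241125, 'cy': 195.5592034876506, 'D': array([-0.14877298,  0.        ,  0.        ,  0.        ,  0.        ]), 'T': array([[-0.01459186, -0.98729349,  0.15823602,  0.33733576],
       [-0.99983709,  0.01272564, -0.01280074,  0.16889294],
       [ 0.01062444, -0.15839703, -0.98731834,  1.40356479],
       [ 0.        ,  0.        ,  0.        ,  1.        ]])}
```

View pics/top0.png

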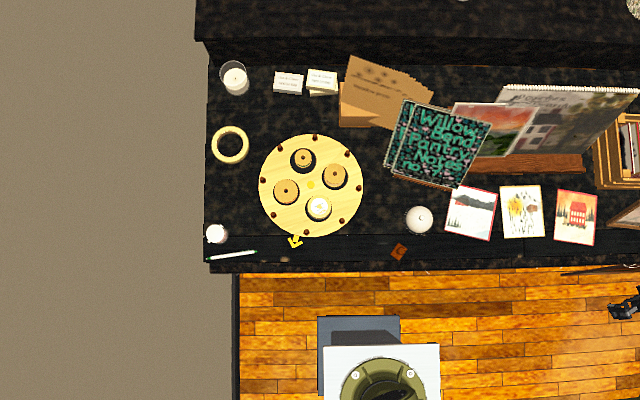

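View pics/scene0.png

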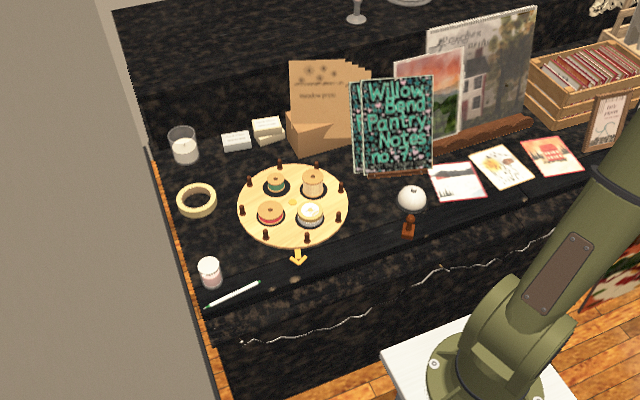

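Top view: the platter centre is near (311,185), the pointer tip at (294,241), the red spool at (287,191) and the white pot at (318,208). The scene view shows the red spool at (271,213), to the left of the pot. The stamp and bell are on the right, the jar on the left.

```bash
cat > h.py <<'E'
import numpy as np,cv2
from workcell import *
def ray(n,px,z,m=None):
    m=m or camera_model(n);f=200/np.tan(np.radians(m['fovy']/2))
    K=np.array([[f,0,m['cx']],[0,f,m['cy']],[0,0,1]])
    u=cv2.undistortPoints(np.array(px,float).reshape(-1,1,2),K,m['D']).reshape(-1,2)
    d=np.c_[u,np.ones(len(u))]@m['T'][:3,:3].T;o=m['T'][:3,3]
    return (o+d*((z-o[2])/d[:,2])[:,None])[:,:2]
def blobs(mask,lo,hi):
    n,l,st,c=cv2.connectedComponentsWithStats(mask.astype('uint8'))
    return [(c[i],st[i,4]) for i in range(1,n) if lo<=st[i,4]<=hi]
E
python3 - <<'E'
from h import *
im=cv2.imread('pics/top0.png');hsv=cv2.cvtColor(im,cv2.COLOR_BGR2HSV);h,s,v=cv2.split(hsv)
wood=((h>12)&(h<32)&(s>60)&(v>120))
wood[:, :255]=0;wood[:,368:]=0;wood[:128]=0;wood[236:]=0
cs,_=cv2.findContours(wood.astype('uint8'),0,1);c=max(cs,key=cv2.contourArea)
hull=cv2.convexHull(c).reshape(-1,2)
w=ray('top',hull,.03)
# circle fit
A=np.c_[2*w,np.ones(len(w))];sol=np.linalg.lstsq(A,(w**2).sum(1),rcond=None)[0]
C=sol[:2];print('centre',C,'R',np.sqrt(sol[2]+C@C))
yel=(h>20)&(h<32)&(s>180)&(v>130);yel[:233]=0;yel[252:]=0;yel[:,:280]=0;yel[:,310:]=0
ys,xs=np.nonzero(yel);p=ray('top',np.c_[xs,ys],.007);print('arrow n',len(p),'mean',p.mean(0),'far',p[np.argmax(np.hypot(*(p-C).T))])
def ang(q): d=np.array(q)-C;return np.hypot(*d.T).round(4),np.degrees(np.arctan2(d[...,1],d[...,0])).round(1)
print('arrow ang',ang(p.mean(0)),ang(p[np.argmax(np.hypot(*(p-C).T))]))
dark=(v<110)
g=np.zeros_like(v);
pts=[]
for y in range(120,250):
  for x in range(250,375):
    if dark[y,x]: pts.append((x,y))
red=(s>60)&(v>35)&(v<120)&((h<12)|(h>172));red[:125]=0;red[245:]=0;red[:,:250]=0;red[:,372:]=0
for c,a in blobs(red,4,80):
    q=ray('top',c,.06)[0];print('peg?',c.round(1),a,q.round(4),ang(q))
for nm,c,z in [('red',(287,191),.052),('pot',(318,208),.059),('grn',(303,159),.06),('tw',(335,175),.082)]:
    q=ray('top',c,z)[0];print(nm,q,ang(q))
for nm,c,z in [('stamp',(399,251),.05),('bell',(419,220),.05),('jar',(215,233),.07)]:
    print(nm,ray('top',c,z)[0])
cv2.imwrite('pics/crop1.png',np.hstack([cv2.resize(im[120:255,205:440],None,fx=3.3,fy=3.3,interpolation=2)]))
E
```

```text
centre [0.58930242 0.18655509] R 0.14455190225606032
arrow n 87 mean [0.43563965 0.23187793] far [0.41923145 0.23628772]
arrow ang (np.float64(0.1602), np.float64(163.6)) (np.float64(0.1772), np.float64(163.7))
peg? [314.8 137.8] 12 [0.7131 0.1725] (np.float64(0.1246), np.float64(-6.5))
peg? [279.8 148.6] 11 [0.6837 0.2683] (np.float64(0.1248), np.float64(40.9))
peg? [346.8 153.3] 13 [0.6683 0.0859] (np.float64(0.1279), np.float64(-51.9))
peg? [262.6 180.6] 12 [0.5957 0.3148] (np.float64(0.1284), np.float64(87.2))
peg? [356.7 187.6] 7 [0.5733 0.0615] (np.float64(0.1261), np.float64(-97.3))
peg? [359.4 188.8] 5 [0.5698 0.0543] (np.float64(0.1337), np.float64(-98.4))
peg? [285.8 191.2] 5 [0.5658 0.2522] (np.float64(0.0697), np.float64(109.7))
peg? [273.7 213.5] 6 [0.5059 0.2848] (np.float64(0.1288), np.float64(130.3))
peg? [341.  220.7] 10 [0.4843 0.1056] (np.float64(0.1326), np.float64(-142.4))
peg? [306.2 232.2] 12 [0.455  0.1986] (np.float64(0.1349), np.float64(174.9))
peg? [313.5 237. ] 4 [0.4419 0.1793] (np.float64(0.1476), np.float64(-177.2))
red [0.56768137 0.24942999] (np.float64(0.0665), np.float64(109.0))
pot [0.51935391 0.16634216] (np.float64(0.0728), np.float64(-163.9))
grn [0.65382555 0.20531643] (np.float64(0.0672), np.float64(16.2))
tw [0.60402105 0.12011853] (np.float64(0.068), np.float64(-77.5))
stamp [ 0.40168983 -0.04844793]
bell [ 0.48411313 -0.10583866]
jar [0.45453676 0.43955068]
```

View pics/crop1.png

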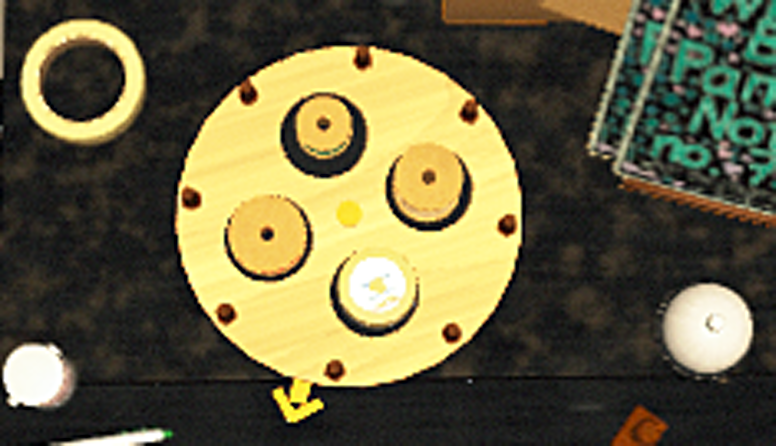

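Measured: platter centre (0.589, 0.187), radius fit 144.6 mm (145 given). The pegs and goods agree on red at about 106.8°, and the pointer is at 163.7°, so the platter must turn about +57°. I'll push the front peg (175°) towards the robot's right from its left side, with shut fingers at r≈137 mm. First comes a travel move at height.

Request:
{"fn": "send_rows", "kwargs": {"targets": "1 0.5 0.8 0 0; 1 1 1.6 0 -0.5; 1 1.6 2.4 0 -1; 1 2.2 3.2 0 -1.5; 1 2.8 4 0 -2; 1 3.3 4.9 0 -2.5; 1 3.8 5.8 0 -3; 1 4.2 6.7 0 -3.5; 1 4.2 7.6 0 -4; 1 4.2 8.5 0 -4.5; 1 4.2 9.4 0 -5; 1 4.2 10.3 0 -5.5"}}

```text
time: 1.1
tool_pos: [0.4311, -0.1524, 0.2473]
tcp_rot: [-0.001, 0.997, -0.071, -0.0]
ft_force: [0.7, 0.5, -0.6]
width: -0.0001
```

Request:
{"fn": "send_rows", "kwargs": {"targets": "1 0 0.9 0 0; 1 0 1.8 0 -0.5; 1 0 2.7 0 -1; 1 0 3.6 0 -1; 1 0.1 4.5 0 -1; 1 0.1 5.4 0 -1; 1 0.2 6.3 0 -1; 1 0.3 7.2 0 -1; 1 0.4 8.1 0 -1; 1 0.5 9 0 -1; 1 0.6 9.5 0 -1; 1 0.7 10 0 -1"}}

```text
time: 2.1
tool_pos: [0.4586, 0.2498, 0.2469]
tcp_rot: [-0.001, 0.993, -0.122, -0.001]
ft_force: [1.0, -0.2, 0.1]
width: -0.0002
```

Request:
{"fn": "send_rows", "kwargs": {"targets": "1 0.2 0 -0.9 -0.5; 1 0.2 0 -1.8 -1; 1 0.2 0 -2.6 -1.5; 1 0.2 0 -3.3 -1.5; 1 0.2 0 -3.8 -1.5; 1 0.2 0 -4 -1.5; 1 0.2 0 -4 -1.5"}}

```text
time: 2.68
tool_pos: [0.4655, 0.2492, 0.0851]
tcp_rot: [0.0, 0.98, -0.2, -0.002]
ft_force: [-0.4, -0.3, -0.3]
width: 0.0005
```

Run:
```python
from h import *
s=sense();print(s['time'],s['tool_pos'],s['ft_force'])
a=get_image('scene')[:,:,::-1];b=get_image('wrist')[:,:,::-1]
cv2.imwrite('pics/c2.png',np.vstack([cv2.resize(a[140:290,170:370],(800,600))]))
cv2.imwrite('pics/w2.png',b)
```

```text
2.6833 [0.46546434 0.24917708 0.08508771] [-0.42538349 -0.26025606 -0.26409678]
```

View pics/c2.png

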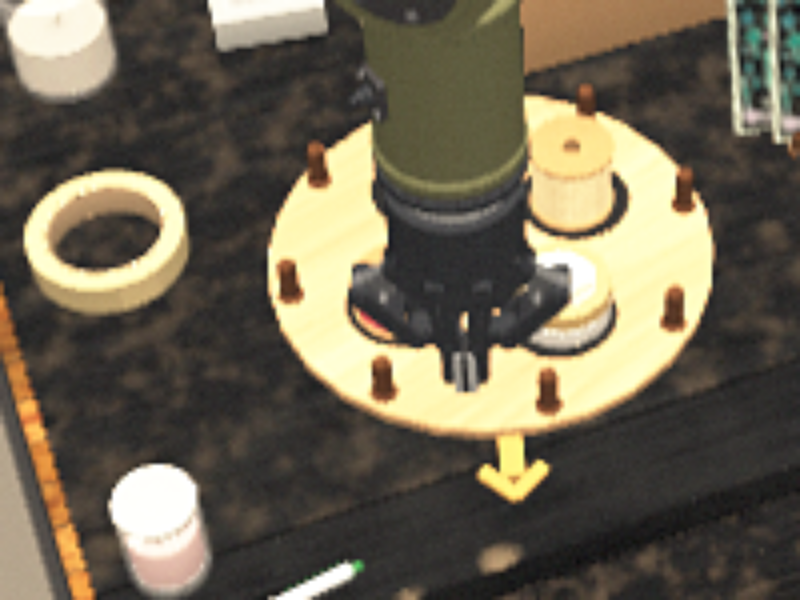

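View pics/w2.png

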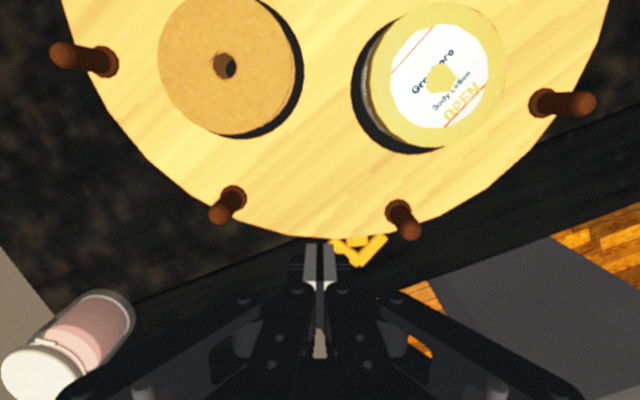

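The scene crop shows the shut fingers over the gap between the two front-left pegs. The linkage elbows sit well above peg height and the goods are clear. Wrist view: fingers at (320,290), the neighbouring pegs at (228,205) and (403,218). I'll descend and work out the arc table.

Request:
{"fn": "send_rows", "kwargs": {"targets": "1 0 0 -0.3 0; 1 0 0 -0.6 0; 1 0 0 -0.68 0; 1 0 0 -0.68 0"}}

```text
time: 3.12
tool_pos: [0.4672, 0.2501, 0.061]
tcp_rot: [-0.001, 0.98, -0.2, -0.0]
ft_force: [-0.1, -0.3, -0.5]
width: 0.0002
```

```bash
cat >> h.py <<'E'
C=np.array([.5893,.1866])
def arc(angs,r=.137):
    p=sense()['tool_pos'][:2];d=p-C;f0=np.degrees(np.arctan2(d[1],d[0]))%360
    print('now',p.round(4),'r',np.hypot(*d).round(4),'ang',f0.round(1))
    for a in angs:
        t=C+r*np.array([np.cos(np.radians(a)),np.sin(np.radians(a))])
        print(a,((t-p)/.04).round(2),'tw',round((a-f0)/6,2))
E
python3 - <<'E'
from h import *
s=sense();print(s['time'],s['tool_pos'],s['ft_force'])
arc(range(156,190,2))
E
```

```text
3.1167 [0.46721044 0.25014546 0.06099681] [-0.10158121 -0.28669053 -0.54609318]
now [0.4672 0.2501] r 0.1376 ang 152.5
156 [-0.08 -0.2 ] tw 0.58
158 [-0.12 -0.31] tw 0.92
160 [-0.17 -0.42] tw 1.25
162 [-0.21 -0.53] tw 1.58
164 [-0.24 -0.64] tw 1.92
166 [-0.27 -0.76] tw 2.25
168 [-0.3  -0.88] tw 2.58
170 [-0.32 -0.99] tw 2.92
172 [-0.34 -1.11] tw 3.25
174 [-0.35 -1.23] tw 3.58
176 [-0.36 -1.35] tw 3.92
178 [-0.37 -1.47] tw 4.25
180 [-0.37 -1.59] tw 4.58
182 [-0.37 -1.71] tw 4.92
184 [-0.36 -1.83] tw 5.25
186 [-0.35 -1.95] tw 5.58
188 [-0.34 -2.07] tw 5.92
```

Request:
{"fn": "send_rows", "kwargs": {"targets": "1 -0.08 -0.2 -0.05 0.6; 1 -0.12 -0.31 -0.05 0.9; 1 -0.17 -0.42 -0.05 1.25; 1 -0.21 -0.53 -0.05 1.6; 1 -0.24 -0.64 -0.05 1.9; 1 -0.27 -0.73 -0.05 2.15; 1 -0.28 -0.8 -0.05 2.4; 1 -0.3 -0.88 -0.05 2.6; 1 -0.31 -0.94 -0.05 2.75; 1 -0.32 -1 -0.05 2.9; 1 -0.33 -1.06 -0.05 3.1; 1 -0.34 -1.11 -0.05 3.25"}}

```text
time: 4.12
tool_pos: [0.4537, 0.2056, 0.059]
tcp_rot: [-0.001, 1.0, -0.03, -0.0]
ft_force: [0.7, 0.8, 0.7]
width: 0.0001
```

```bash
cat >> h.py <<'E'
def pegs(tag):
    b=get_image('top')[:,:,::-1];cv2.imwrite(f'pics/{tag}.png',b)
    h,s,v=cv2.split(cv2.cvtColor(np.ascontiguousarray(b),cv2.COLOR_BGR2HSV))
    red=(s>60)&(v>35)&(v<120)&((h<12)|(h>172));red[:125]=0;red[245:]=0;red[:,:250]=0;red[:,372:]=0
    o=[]
    for c,a in blobs(red,7,80):
        d=ray('top',c,.06)[0]-C
        if .115<np.hypot(*d)<.145:o.append(np.degrees(np.arctan2(d[1],d[0])))
    o=np.array(o);z=np.exp(1j*np.radians(o*8)).mean();print('pegs',np.sort(o).round(1),'mod45',(np.degrees(np.angle(z))/8%45).round(1))
E
python3 - <<'E'
from h import *
s=sense();print(s['time'],s['tool_pos'],s['ft_force'])
pegs('t3');arc(range(174,205,2))
E
```

```text
4.1167 [0.45369084 0.20559997 0.05901338] [0.73066041 0.81273824 0.66621668]
pegs [ 0.9 47.4 93.1] mod45 2.1
now [0.4535 0.205 ] r 0.137 ang 172.3
174 [-0.01 -0.1 ] tw 0.29
176 [-0.02 -0.22] tw 0.62
178 [-0.03 -0.34] tw 0.95
180 [-0.03 -0.46] tw 1.29
182 [-0.03 -0.58] tw 1.62
184 [-0.02 -0.7 ] tw 1.95
186 [-0.01 -0.82] tw 2.29
188 [ 0.   -0.94] tw 2.62
190 [ 0.02 -1.05] tw 2.95
192 [ 0.04 -1.17] tw 3.29
194 [ 0.07 -1.29] tw 3.62
196 [ 0.1 -1.4] tw 3.95
198 [ 0.14 -1.52] tw 4.29
200 [ 0.18 -1.63] tw 4.62
202 [ 0.22 -1.74] tw 4.95
204 [ 0.27 -1.85] tw 5.29
```

Request:
{"fn": "send_rows", "kwargs": {"targets": "1 -0.01 -0.1 0 0.3; 1 -0.02 -0.2 0 0.6; 1 -0.03 -0.3 0 0.85; 1 -0.03 -0.4 0 1.1; 1 -0.03 -0.5 0 1.4; 1 -0.03 -0.6 0 1.7; 1 -0.02 -0.7 0 1.95; 1 -0.01 -0.8 0 2.25; 1 0.01 -0.9 0 2.5; 1 0.02 -1 0 2.8; 1 0.03 -1.1 0 3.1; 1 0.05 -1.2 0 3.35"}}

```text
time: 5.17
tool_pos: [0.4554, 0.1568, 0.0588]
tcp_rot: [-0.001, 0.989, 0.146, -0.001]
ft_force: [-0.0, 0.7, -0.6]
width: -0.0002
```

Run:
```python
from h import *
s=sense();print(s['time'],s['tool_pos'],s['ft_force'])
pegs('t4');arc(range(192,224,2))
```

```text
5.1667 [0.45544076 0.15675617 0.05884155] [-0.01644618  0.68717333 -0.56062433]
pegs [-71.2 -24.6  21.5  67.7] mod45 20.8
now [0.4556 0.1556] r 0.1373 ang 193.0
192 [-0.01  0.06] tw -0.17
194 [ 0.02 -0.05] tw 0.16
196 [ 0.05 -0.17] tw 0.49
198 [ 0.09 -0.28] tw 0.83
200 [ 0.12 -0.4 ] tw 1.16
202 [ 0.17 -0.51] tw 1.49
204 [ 0.21 -0.62] tw 1.83
206 [ 0.26 -0.73] tw 2.16
208 [ 0.32 -0.83] tw 2.49
210 [ 0.38 -0.94] tw 2.83
212 [ 0.44 -1.04] tw 3.16
214 [ 0.5  -1.14] tw 3.49
216 [ 0.57 -1.24] tw 3.83
218 [ 0.64 -1.33] tw 4.16
220 [ 0.72 -1.43] tw 4.49
222 [ 0.8  -1.52] tw 4.83
```

Request:
{"fn": "send_rows", "kwargs": {"targets": "1 0.04 -0.13 0 0.35; 1 0.06 -0.21 0 0.6; 1 0.09 -0.29 0 0.85; 1 0.12 -0.38 0 1.1; 1 0.15 -0.46 0 1.35; 1 0.19 -0.55 0 1.6; 1 0.22 -0.64 0 1.9; 1 0.26 -0.72 0 2.15; 1 0.3 -0.79 0 2.35; 1 0.33 -0.85 0 2.55; 1 0.36 -0.91 0 2.75; 1 0.39 -0.96 0 2.9"}}

```text
time: 6.22
tool_pos: [0.4711, 0.1169, 0.0586]
tcp_rot: [-0.0, 0.955, 0.295, -0.001]
ft_force: [-0.4, 0.9, 0.3]
width: 0.0001
```

Run:
```python
from h import *
s=sense();print(s['time'],s['tool_pos'],s['ft_force'])
pegs('t5');arc(range(209,224,1))
```

```text
6.2167 [0.47105483 0.11688639 0.05863893] [-0.44482979  0.858643    0.26935959]
pegs [-52.2  -6.2  40.1  86.1 175. ] mod45 39.6
now [0.4714 0.1164] r 0.1372 ang 210.8
209 [-0.05  0.09] tw -0.29
210 [-0.02  0.04] tw -0.13
211 [ 0.01 -0.01] tw 0.04
212 [ 0.04 -0.06] tw 0.21
213 [ 0.08 -0.11] tw 0.37
214 [ 0.11 -0.16] tw 0.54
215 [ 0.14 -0.21] tw 0.71
216 [ 0.18 -0.26] tw 0.87
217 [ 0.21 -0.31] tw 1.04
218 [ 0.25 -0.35] tw 1.21
219 [ 0.29 -0.4 ] tw 1.37
220 [ 0.32 -0.45] tw 1.54
221 [ 0.36 -0.49] tw 1.71
222 [ 0.4  -0.54] tw 1.87
223 [ 0.44 -0.58] tw 2.04
```

Request:
{"fn": "send_rows", "kwargs": {"targets": "1 0.04 -0.05 0 0.2; 1 0.07 -0.1 0 0.35; 1 0.1 -0.15 0 0.5; 1 0.13 -0.2 0 0.65; 1 0.16 -0.24 0 0.8; 1 0.19 -0.28 0 0.95; 1 0.22 -0.32 0 1.1; 1 0.25 -0.35 0 1.2; 1 0.27 -0.38 0 1.3; 1 0.29 -0.4 0 1.35; 1 0.3 -0.42 0 1.4; 1 0.31 -0.43 0 1.45"}}

```text
time: 7.27
tool_pos: [0.4839, 0.0991, 0.0586]
tcp_rot: [-0.0, 0.93, 0.367, -0.001]
ft_force: [-0.5, 0.4, -1.0]
width: -0.0004
```

Run:
```python
from h import *
s=sense();print(s['time'],s['tool_pos'],s['ft_force'])
pegs('t6');arc([220,221,222,223,224])
b=cv2.imread('pics/t6.png');cv2.imwrite('pics/t6c.png',cv2.resize(b[120:255,235:385],None,fx=4.4,fy=4.4,interpolation=2))
```

```text
7.2667 [0.48385175 0.09913681 0.05859645] [-0.51455669  0.40904914 -1.00802538]
pegs [-43.3   3.6  49.6  96.6 140.2] mod45 4.3
now [0.4839 0.0991] r 0.137 ang 219.7
220 [ 0.01 -0.01] tw 0.05
221 [ 0.05 -0.06] tw 0.22
222 [ 0.09 -0.1 ] tw 0.38
223 [ 0.13 -0.15] tw 0.55
224 [ 0.17 -0.19] tw 0.72
```

View pics/t6c.png

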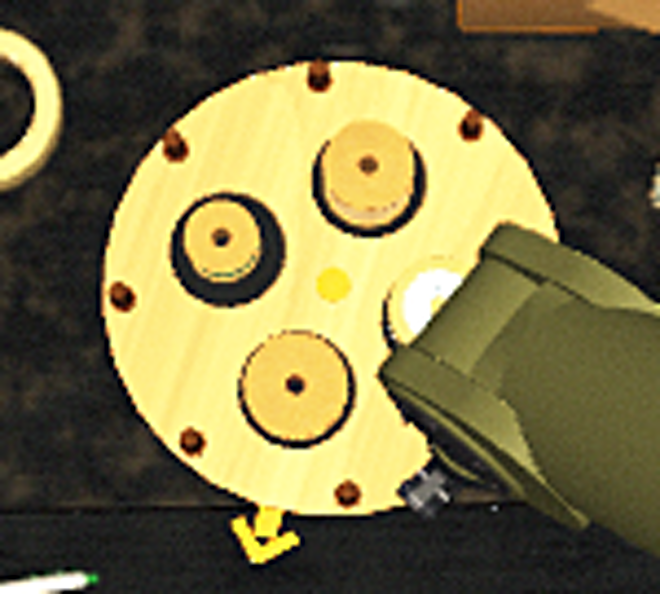

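The red spool hole is at crop (295,384) and the hub dot at (333,284). The spool is nearly in line with the pointer. I'll work out the remaining angle from the spool, hub and pointer.

Run:
```python
from h import *
b=cv2.imread('pics/t6.png')
h,s,v=cv2.split(cv2.cvtColor(b,cv2.COLOR_BGR2HSV))
hub=(s>150)&(h>20)&(h<32);m=np.zeros_like(hub);m[178:192,303:318]=1
ys,xs=np.nonzero(hub&m);Ch=ray('top',(xs.mean(),ys.mean()),.031)[0];print('hub',Ch,len(xs))
bl=[c for c,a in blobs((v<120)&(np.indices(v.shape)[1]>298)&(np.indices(v.shape)[1]<306)&(np.indices(v.shape)[0]>203)&(np.indices(v.shape)[0]<212),2,40)]
print(bl)
q=ray('top',bl[0],.052)[0]
tip=ray('top',(235+np.array(265)/4.4,120+560/4.4),.007)[0]
ar=np.array([.43564,.23188])
for c in(C,Ch):
    for n,p in(('red',q),('tip',tip),('arrow',ar)):
        d=p-c;print(n,p.round(4),np.hypot(*d).round(4),np.degrees(np.arctan2(d[1],d[0])).round(2))
```

```text
hub [0.58914466 0.18657734] 49
[array([301.66666667, 207.08333333])]
red [0.5234 0.2102] 0.07 160.34
tip [0.4184 0.2302] 0.1764 165.69
arrow [0.4356 0.2319] 0.1602 163.58
red [0.5234 0.2102] 0.0699 160.27
tip [0.4184 0.2302] 0.1762 165.67
arrow [0.4356 0.2319] 0.1601 163.56
```

Request:
{"fn": "send_rows", "kwargs": {"targets": "1 0.02 -0.03 0 0.1; 1 0.05 -0.06 0 0.2; 1 0.07 -0.08 0 0.3; 1 0.09 -0.1 0 0.38; 1 0.11 -0.125 0 0.45; 1 0.12 -0.14 0 0.5; 1 0.125 -0.145 0 0.52; 1 0.13 -0.15 0 0.55; 1 0.13 -0.15 0 0.55"}}

```text
time: 8.07
tool_pos: [0.4892, 0.0931, 0.0586]
tcp_rot: [0.0, 0.919, 0.394, -0.001]
ft_force: [0.0, 0.1, -0.5]
width: -0.0001
```

Run:
```python
from h import *
s=sense();print(s['time'],s['tool_pos'],s['ft_force'])
arc([213,223,224])
```

```text
8.0667 [0.48917973 0.09305128 0.05860405] [ 0.03022699  0.12433015 -0.52721178]
now [0.4892 0.0931] r 0.137 ang 223.1
213 [-0.37  0.47] tw -1.68
223 [-0.  0.] tw -0.01
224 [ 0.04 -0.04] tw 0.16
```

Request:
{"fn": "send_rows", "kwargs": {"targets": "1 -0.1 0.1 0 -0.5; 1 -0.2 0.22 0 -1; 1 -0.3 0.35 0 -1.5; 1 -0.3 0.35 0.8 -1.5; 1 -0.3 0.35 1.6 -1.5; 1 -0.3 0.35 2.4 -1.5; 1 -0.5 0 3.2 -1.5; 1 -0.8 -0.8 3.6 -1.5; 1 -1 -1.7 3.8 -1.5; 1 -1.2 -2.6 3.8 -1.5; 1 -1.4 -3.5 3.8 -1.5; 1 -1.4 -4.4 3.8 -1.5"}}

```text
time: 9.07
tool_pos: [0.4312, -0.0847, 0.2109]
tcp_rot: [0.001, 0.947, 0.321, -0.002]
ft_force: [-0.1, -0.1, 0.8]
width: 0.0
```

Request:
{"fn": "send_rows", "kwargs": {"targets": "1 0 -0.9 0 0; 1 0 -1.8 0 0; 1 0 -2.7 0 0; 1 0 -3.6 0 0; 1 0 -4 0 0; 1 0 -4 0 0"}}

```text
time: 9.57
tool_pos: [0.43, -0.2497, 0.2103]
tcp_rot: [0.001, 0.948, 0.317, -0.002]
ft_force: [0.3, -0.2, 0.3]
width: 0.0001
```

Run:
```python
from h import *
s=sense();print(s['time'],s['tool_pos'],s['ft_force'])
pegs('t7')
a=get_image('scene')[:,:,::-1];cv2.imwrite('pics/s7.png',a)
b=cv2.imread('pics/t7.png')
cv2.imwrite('pics/c7.png',np.vstack([cv2.resize(b[125:255,195:440],(565,300),interpolation=2),cv2.resize(a[145:295,170:450],(565,300),interpolation=2)]))
h,s,v=cv2.split(cv2.cvtColor(b,cv2.COLOR_BGR2HSV))
Y,X=np.indices(v.shape)
bl=[c for c,_ in blobs((v<120)&(abs(X-303)<5)&(abs(Y-208)<5),2,40)];print(bl)
d=ray('top',bl[0],.052)[0]-C;print('red',np.hypot(*d),np.degrees(np.arctan2(d[1],d[0])))
# arrow in both views
for n,im,box in(('top',b,(233,252,280,310)),('scene',a,(246,272,280,315))):
    h,s,v=cv2.split(cv2.cvtColor(np.ascontiguousarray(im),cv2.COLOR_BGR2HSV))
    m=(h>18)&(h<32)&(s>150)&(v>110)&(Y>=box[0])&(Y<box[1])&(X>=box[2])&(X<box[3])
    ys,xs=np.nonzero(m);p=ray(n,np.c_[xs,ys],.007)-C;p=p[np.hypot(*p.T)>.148];q=p.mean(0)
    print(n,'arrow',len(p),np.hypot(*q),np.degrees(np.arctan2(q[1],q[0])),np.hypot(*p.T).max())
```

```text
9.5667 [ 0.43003952 -0.24974604  0.21031201] [ 0.34262556 -0.15211136  0.3493292 ]
pegs [-173.6 -131.   -86.   -40.     6.4   54.4] mod45 5.8
[array([303.125, 207.875])]
red 0.07092321936128144 163.90065706828375
top arrow 85 0.16224306715950135 163.7550868497904 0.17717838632649252
scene arrow 18 0.1631368709761109 163.01383240036586 0.1793048257480399
```

View pics/c7.png

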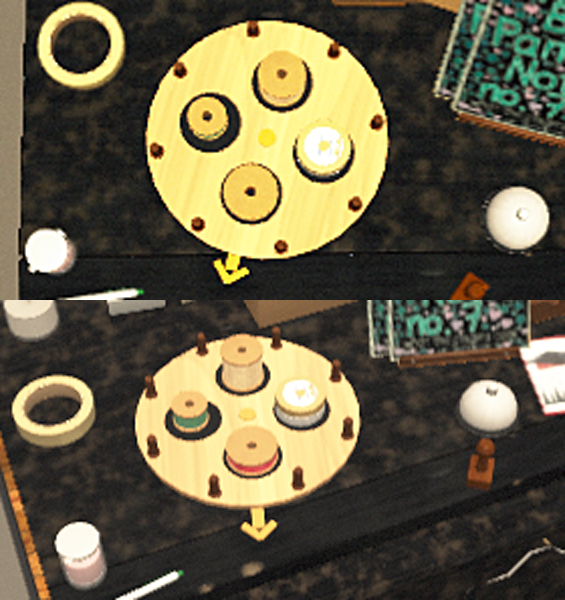

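The red spool is at 163.9° and the pointer at 163.8° in the top view (163.0° from the scene view). All four goods are upright on their pads, and the stamp, bell and jar look as they did at the start. Handing in.

```bash
python3 -c "
from workcell import *
print(job_done())"
```

```text
the job is handed in; nothing more can be done
None
```

The red spool now stands at the front in line with the brass pointer, and I've handed the job in. With the shut fingers I pushed the front rim peg round by about 57°. I then backed the arm off and parked it well clear, at about 9.6 s of the 67 s allowed.

| Last check | Result |
|---|---|
| Red spool, top view | 163.9°, 71 mm from the axis (70 mm wanted) |
| Pointer, top view | 163.8° |
| Pointer, scene view | 163.0° |
| Red spool predicted from the finger's travel | about 164.2° |

- **Agreement:** the readings differ by up to about 1°, roughly 1 mm at the spool. The 163.0° figure is the least certain because it rests on only 18 pixels.
- **Forces:** wrist force readings stayed around 1 N.
- **Goods and bystanders:** in the last pictures, taken with the arm clear, all four goods are upright on their pads. The stamp, bell and jar look as they did at the start; I compared those by eye and did not measure them again.
- **At rest:** I did not take a second picture after the platter stopped to confirm it was still.

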